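# Start the tube warmer

## Robot

A 6-joint arm with a two-finger parallel gripper is mounted at the origin on a cart in front of the work surface, level with it; the furniture and walls round the work are solid. World frame = base frame: x ahead of the robot, y to its left, z up, the work surface at z = 0. Lengths are in m, angles in rad, forces in N, time in s.
With the tool pointing down it reaches from about 0.425 to 0.95 m from the base axis. Payload 3.5 kg.
Tool frame: the origin (TCP) lies on the centre line of the jaws, within the pads' length; the fingertips stand 14 mm ahead of it and the grasp point (between the pads) lies 5 mm behind it (ctrl.finger_overhang is the distance from the TCP to the fingertips, in m); z points along the fingers, y is the line along which they close (so a half turn about z gives the same grasp; the last joint's range is limited). The gripper opens to 85 mm and grips with 20 to 120 N. Pads are 22 mm wide; open, the fingers measure 114 mm over their backs; the gripper's body (76 mm by 85 mm) begins 54 mm behind the grasp point. The pads swing forward as they close: fully open they stand 13 mm farther back than shut.
Start: joints at [0.998, 0.286, 1.577, -0, 1.279, -0.15], TCP at [0.277, 0.616, 0.211] pointing down, gripper open.
Joint ranges: [-2.77, 2.77], [-0.9, 2.22], [0.21, 2.48], [-1.53, 4.67], [0.24, 2.81], [-2.84, 2.84]. Speed limits (rad/s): [2.79, 2.79, 3.14, 3.14, 3.14, 3.14].

## Interface

Orientations are given as a unit quaternion [x, y, z, w].
In Python, from plant import ctrl gives the robot as it stands.
- The arm moves only by the tool send_rows, never from a script. Its argument "moves" is text: rows parted by semicolons, each of 7 numbers parted by spaces: the turn, a rotation vector about the tool's x, y, z in units of 360 degrees (1.0 is 360 degrees), then the shift along the tool's x, y, z in units of 20 cm (1.0 is 20 cm), then the gripper's target within -1 to 1 (fully open at 1, half-way at 0, shut at -1). A call has 1 to 12 rows; each row is the pose to reach, as a shift and turn from the pose commanded when the call began, along the tool's axes at that moment, turning the shorter way round; what a row does not reach only later rows make up. A row lasts 1/8 s, in which the tool goes at most 62.5 mm and 10.7 degrees, less where a joint would pass 70% of its speed; a pose out of reach is approached as far as the arm can. A call with a number of a shift or a turn outside -1 to 1 is refused whole. A call with a gripper value outside its range is refused whole. The fingers move at their own pace and stop on an object; "newtons" is the grip in N (left out, the last holds). Time passes only in rows, so rows that repeat a pose let the fingers close. It gives the time, the measured TCP pose, the force, the opening and the grip force at its end, in the units of the state.
- ctrl.get_state(): the state, without advancing time (a new reading comes with each control period).
- ctrl.read_camera(name): name is "scene" or "top"; returns a dict with "image" (420x560x3 uint8, red, green, blue), "fovy" (degrees; the focal length in pixels is half the picture's height over the tangent of half this angle, whatever the lens; pixels are square), "cx", "cy" (the principal point, pixels), "distortion" ([k1, k2, p1, p2, k3] as OpenCV has them; the pictures are not rectified), "extrinsics" (4x4, takes a point from camera to world coordinates). Camera axes: x right, y up, looking along -z (the intrinsics and any distortion apply to the point x, -y, -z); pixel columns grow to the right and rows downward; lengths in m; the calibration is good to about 2 mm. A picture is of the moment at which its call begins. There is no depth.
- ctrl.sign_off(): hands the job in; it is judged then, once.
The state is a dict: "time": time; "qpos": joint angles; "dq": joint speeds; "joint_efforts": joint torques, N m; "eef_pos": TCP position; "tcp_rot": TCP orientation; "contact_force": force on the tool from outside, world axes, zero at the start; "wrist_torque": the same for the moment, N m; "opening": opening from 0.0 (shut) to 1.0 (fully open); "finger_force": force on a finger pad.
Only numpy, scipy, OpenCV 4.12 (cv2) and the standard library are available. Lean on these libraries where they do the work, as an engineer would, in place of code of your own. Each camera call takes 0.05 s, during which the arm holds its last target. There are 200 camera calls.

## Task

Start the tube warmer by working its controls in this order: tip the rocker switch on (push down its end nearest the tubes until it is fully over), press the square key fully down so that it stays in, then press the round key fully down for a moment and let it come up again. Only press: do not press the long bar key, pick nothing up, and leave the tubes and the things lying around where they are.

Things in the scene. Friction and masses are not known exactly. Their poses are not given: they have to be found in the camera images.
- warmer: white box fixed to the table, 170 (x) x 116 mm (y); origin under its centre, x away from the robot (yaw up to 0.35 rad either way). In front (x -85 to +39 mm) a flat control deck 50 mm high, behind it a 68 mm high aluminium block with four wells; tubes standing there reach 107 mm. Four black controls on 44 x 36 mm grey bezels (tops 55 mm high) on the deck: rocker, round, square and bar key
- deck (a point): middle of the control deck, 50 mm above the table, axes as the warmer's. The four controls are centred at x = +-29 mm, y = +-28 mm from it; which of them is at which place changes from run to run. Neighbours are 56 to 58 mm apart, so a closed gripper pointing down can press one alone
- rocker_far_end (a point): the place to push on the rocker: on its upper face, 14 mm from its pivot, on the half nearest the tubes (marked by a thin white line). The rocker is a black paddle 42 mm long (along the warmer's x), 24 mm wide, bent to a shallow V (each half 0.2 rad up), rocking about its middle. This point is about 74 mm above the table when off and 68 mm when on, when its half lies level
- rocker (a joint): angle of the rocker, rad: -0.18 = off (robot-side end down; starts between -0.18 and -0.14), +0.18 = fully on (tube-side end down). Friction holds it where it is left; 2 to 4 N on the far half moves it, and it stops firmly at +0.18
- square_key_top (a point): centre of the top of the square key, a black 21 x 21 mm key; 67 mm above the table when up, 62 mm when down. Site axes as the warmer's
- square_key (a joint): how far the square key is pressed, m: 0 = up (start), 0.005 = fully down, a firm stop. Needs about 3 N and stays wherever it is left (it does not spring back)
- round_key_top (a point): centre of the top of the round key, a black disc of 22 mm diameter; 67 mm above the table when up, 62 mm when down. Site axes as the warmer's
- round_key (a joint): how far the round key is pressed, m: 0 = up (start), 0.005 = fully down, a firm stop. A spring brings it up again; about 4 N holds it fully down
- bar_key_top (a point): centre of the top of the bar key, a narrow black key 10 mm (x) by 30 mm (y), 67 mm above the table; not to be pressed. Site axes as the warmer's
- bar_key (a joint): how far the bar key is pressed, m: 0 = up; sprung like the round key. To be left at 0
- tube_a4: bystander: a loose blood tube with a dark stopper, 17 mm wide and 79 mm long, standing upright in a well of the warmer; origin at its lower end, 28 mm above the table
- tube_a5: bystander: a loose blood tube with a dark stopper, 17 mm wide and 79 mm long, standing upright in a well of the warmer; origin at its lower end, 28 mm above the table
- tube_b1: bystander: a loose blood tube with a dark stopper, 17 mm wide and 79 mm long, standing upright in a well of the warmer; origin at its lower end, 28 mm above the table
- vial_1: bystander: loose white dropper vial, 19 mm wide and 56 mm tall, standing on the table between the two tube racks left of the warmer; origin under its centre
- pen_1: bystander: loose ball pen, 133 mm long and 11 mm high, lying on the table in front of the warmer; origin under its middle
- sachet_0: bystander: loose flat sachet, 52 x 52 x 4 mm, on the table beside the dropper vial; origin under its centre

How it is judged:
By the outcome, as a careful person would: the job done as asked, in the order asked, and still so for the second after the job is handed in, with the robot touching nothing.
It also fails if it takes over 40 s, if anything falls off the work surface, if the arm or the gripper's body presses on something with over 40 N, if the wrist force passes 120 N, or if a joint passes its speed limit or range.

## Working session

There is one attempt and no reset: what is moved stays moved. The work goes in short steps, Python scripts to look and compute and a tool call to move; the robot and the scene stay as the last step left them, time stands still between calls to the robot, and variables do not carry over. Pictures are saved under pics/ and viewed, at most 10 in all, crops included, and the job is handed in when it is done.

Besides the shell and the picture viewer there is one more tool, called as name(argument=value, ...) on one line, values as JSON. send_rows: Moves the arm, as the interface text tells. Its arguments: {"type":"object","properties":{"moves":{"type":"string"},"newtons":{"type":"number"}},"required":["moves"]}

```bash
mkdir -p pics; ls; cat > h.py <<'E'
import numpy as np, cv2, pickle
from plant import ctrl
def snap(n,f):
    c=ctrl.read_camera(n); cv2.imwrite(f,c["image"][:,:,::-1]); pickle.dump(c,open(f[:-4]+".pkl","wb")); return c
def K(c):
    f=210/np.tan(np.radians(c["fovy"])/2); return np.array([[f,0,c["cx"]],[0,f,c["cy"]],[0,0,1]])
def unproj(c,uv,z):
    p=cv2.undistortPoints(np.array(uv,float).reshape(-1,1,2),K(c),np.array(c["distortion"])).reshape(-1,2)
    E=np.array(c["extrinsics"]); d=np.c_[p[:,0],-p[:,1],-np.ones(len(p))]@E[:3,:3].T; o=E[:3,3]
    return o+d*((np.broadcast_to(z,len(d))-o[2])/d[:,2])[:,None]
def proj(c,P):
    E=np.array(c["extrinsics"]); q=(np.atleast_2d(P)-E[:3,3])@E[:3,:3]; q=q*[1,-1,-1]
    return cv2.projectPoints(q,np.zeros(3),np.zeros(3),K(c),np.array(c["distortion"]))[0].reshape(-1,2)
E
python3 - <<'E'
from h import *
for n in ("scene","top"):
    c=snap(n,f"pics/{n}0.png"); print(n,c["fovy"],c["distortion"],np.round(c["extrinsics"],3).tolist())
s=ctrl.get_state(); print(s, ctrl.finger_overhang)
a=cv2.imread("pics/top0.png"); cv2.imwrite("pics/top0x.png",cv2.resize(a,(800,600)))
E
```

```text
pics
scene 45.00900450722751 [-0.02595396  0.          0.          0.          0.        ] [[-0.498, 0.474, -0.726, -0.076], [-0.867, -0.284, 0.41, 0.339], [-0.012, 0.834, 0.552, 0.541], [0.0, 0.0, 0.0, 1.0]]
top 51.53671490676753 [-0.04923215  0.          0.          0.          0.        ] [[-0.02, 0.982, -0.187, 0.382], [-1.0, -0.022, -0.007, -0.014], [-0.011, 0.187, 0.982, 0.912], [0.0, 0.0, 0.0, 1.0]]
{'time': 0.1, 'qpos': array([ 9.98000821e-01,  2.87133583e-01,  1.57806138e+00, -1.39999482e-05,
        1.27860974e+00, -1.50025215e-01]), 'dq': array([ 0.0015669 , -0.0016929 , -0.00354733,  0.00043629,  0.0018074 ,
        0.0005866 ]), 'joint_efforts': array([ 1.37963256e-03, -4.07294726e+01, -2.93699777e+01, -1.55431808e-04,
        3.42404521e-03,  2.06903806e-06]), 'eef_pos': array([0.27657808, 0.61501801, 0.20983121]), 'tcp_rot': array([ 2.09812308e-01,  9.77741056e-01, -1.03694570e-03, -3.84816029e-04]), 'contact_force': array([ 0.07489874, -0.15741464,  0.34306358]), 'wrist_torque': array([ 0.03006027, -0.02518792,  0.03250107]), 'finger_force': 0.0, 'opening': 0.9946244256257432} 0.014
```

View pics/top0.png

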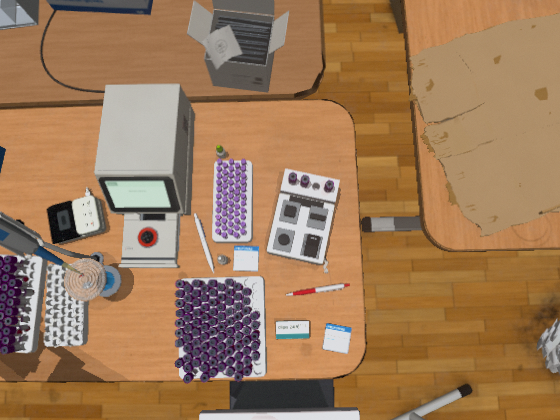

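View pics/scene0.png

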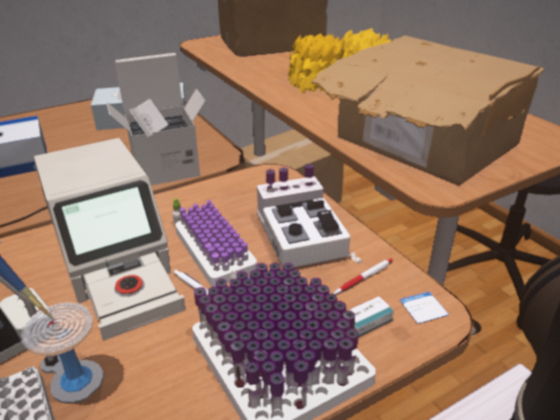

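The top view shows the warmer at about (304,217), with its tubes at (292–328,182) and four controls below them. The scene view shows it at about (303,225). I'll enlarge both.

```bash
python3 - <<'E'
from h import *
a=cv2.imread("pics/top0.png")[165:270,255:355]; b=cv2.imread("pics/scene0.png")[160:270,250:355]
a=cv2.resize(a,None,fx=5.5,fy=5.5,interpolation=cv2.INTER_CUBIC); b=cv2.resize(b,None,fx=5.5,fy=5.5,interpolation=cv2.INTER_CUBIC)
cv2.imwrite("pics/a.png",a);cv2.imwrite("pics/b.png",b)
E
```

```text
(no output)
```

View pics/a.png

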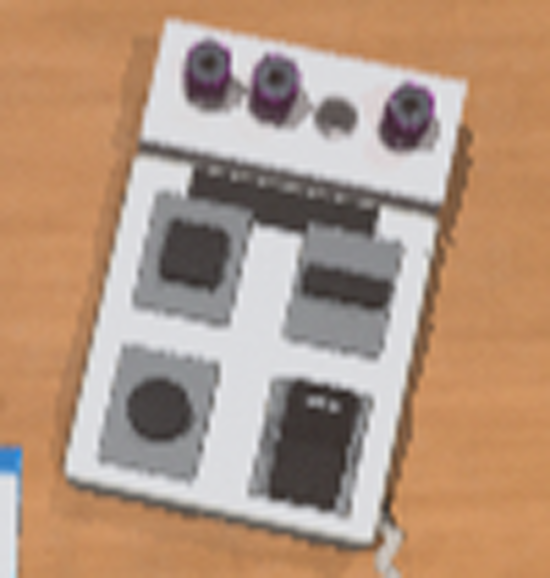

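View pics/b.png

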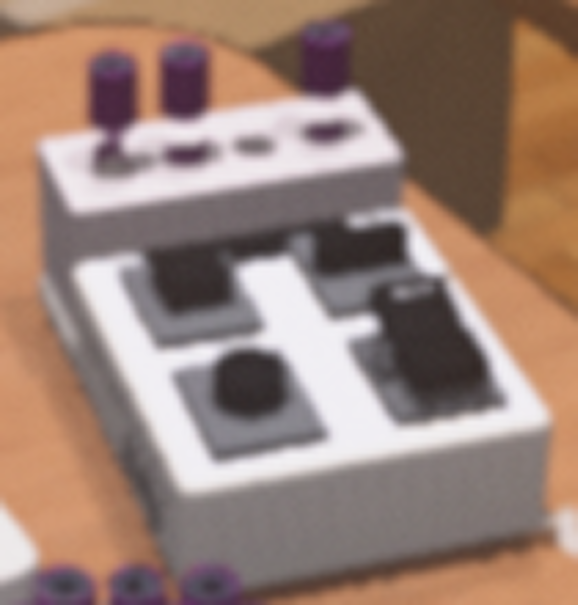

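```bash
cat > fit.py <<'E'
from h import *
from scipy.optimize import least_squares
T=pickle.load(open("pics/top0.pkl","rb")); S=pickle.load(open("pics/scene0.pkl","rb"))
top=[((193,258),(29,28,55)),((159,411),(-29,28,55)),((342,290),(29,-28,55)),((311,446),(-29,-28,55)),
 ((194,254),(29,28,67)),((160,409),(-29,28,67)),((346,286),(29,-28,67)),((68,474),(-62,58,50)),((375,540),(-62,-58,50))]
sc=[((250,372),(-29,28,67)),((193,262),(29,28,67)),((183,494),(-62,58,50)),((550,420),(-62,-58,50))]
f=lambda L,o:(np.array([l[0] for l in L],float)+.5)/5.5-.5+o
ut,us=f(top,(255,165)),f(sc,(250,160)); Pt,Ps=[np.array([l[1] for l in L])/1e3 for L in(top,sc)]
def w(p,P):
    c,s=np.cos(p[2]),np.sin(p[2]); return np.c_[p[0]+c*P[:,0]-s*P[:,1],p[1]+s*P[:,0]+c*P[:,1],P[:,2]]
rt=lambda p:proj(T,w(p,Pt))-ut
rs=lambda p:proj(S,w(p,Ps))-us
if __name__=="__main__":
    for n,r in(("top",rt),("scene",rs),("both",lambda p:np.r_[rt(p),rs(p)])):
        q=least_squares(lambda p:r(p).ravel(),[.55,0,-.1]); print(n,q.x.round(4)); print(r(q.x).round(1).tolist())
    p=q.x
    for n,P in(("rocker",(-15.3,-28,74)),("square",(29,28,67)),("round",(-29,28,67))):print(n,w(p,np.array([P])/1e3).round(4))
E
python3 fit.py
```

```text
top [ 0.5083 -0.0514 -0.2312]
[[0.1, -0.4], [0.3, -0.1], [0.4, -0.6], [0.4, -0.6], [-0.0, -0.8], [0.1, -0.5], [0.1, -0.9], [-1.5, 1.8], [0.2, 2.0]]
scene [ 0.5067 -0.0492 -0.2363]
[[-0.6, -1.3], [-1.0, -0.3], [-0.2, 0.5], [1.8, 0.7]]
both [ 0.5081 -0.0508 -0.2352]
[[-0.2, -0.4], [-0.1, -0.1], [0.2, -0.4], [-0.0, -0.5], [-0.3, -0.8], [-0.3, -0.5], [-0.1, -0.7], [-1.9, 1.8], [-0.2, 2.2], [-0.2, -2.0], [-0.6, -0.9], [0.3, -0.3], [2.1, -0.1]]
rocker [[ 0.4867 -0.0745  0.074 ]]
square [[ 0.5428 -0.0303  0.067 ]]
round [[ 0.4864 -0.0168  0.067 ]]
```

```bash
sed -i 's/^f=lambda/top=top[:7]; sc=sc[:2]\nf=lambda/' fit.py; python3 fit.py; cat > go.py <<'E'
import sys
from h import *
from scipy.spatial.transform import Rotation as R
# usage: x y tipz yaw -> shift units in tool axes, turn units about tool z
def go(x,y,ztip,yaw):
    s=ctrl.get_state(); r=R.from_quat(s["tcp_rot"])
    d=r.inv().apply(np.array([x,y,ztip+.014])-s["eef_pos"])
    xw=-np.array([np.cos(yaw),np.sin(yaw),0]); xw_t=r.inv().apply(xw)
    print("t",round(s["time"],2),"pos",s["eef_pos"].round(4),"F",s["contact_force"].round(1),"open",round(s["opening"],2),"shift",(d/.2).round(4),"turnz",round(np.arctan2(xw_t[1],xw_t[0])/2/np.pi,4),"tilt",r.as_matrix()[:,2].round(3))
go(*map(float,sys.argv[1:]))
E
```

```text
top [ 0.5071 -0.051  -0.2381]
[[-0.0, 0.0], [-0.0, 0.4], [0.3, 0.1], [0.0, 0.0], [-0.1, -0.3], [-0.2, -0.0], [0.0, -0.2]]
scene [ 0.5036 -0.049  -0.2529]
[[-0.1, -0.4], [0.1, 0.5]]
both [ 0.5068 -0.0508 -0.236 ]
[[-0.2, 0.2], [-0.1, 0.6], [0.2, 0.3], [-0.0, 0.2], [-0.3, -0.1], [-0.3, 0.2], [-0.1, -0.0], [0.2, -1.6], [-0.2, -0.5]]
rocker [[ 0.4854 -0.0744  0.074 ]]
square [[ 0.5415 -0.0303  0.067 ]]
round [[ 0.4851 -0.0168  0.067 ]]
```

send_rows(moves="0 0 0 0 0 -0.9 1;0 0 0 0 0 -0.9 1;0 0 0 0 0 -0.9 1;0 0 0 0 0 -0.9 1;0 0 0 -0.9 -1 -0.9 -1;0 0 0 -0.9 -1 -0.9 -1;0 0 0 -0.9 -1 -0.9 -1;0 0 0 -0.9 -1 -0.9 -1;0 0 0 -0.9 -1 -0.9 -1;0 0 -0.03 -0.9 -1 -0.9 -1;0 0 -0.03 -0.9 -1 -0.9 -1;0 0 -0.03 -0.9 -1 -0.9 -1", newtons=40)

```text
time: 1.6
eef_pos: [0.3587, 0.3598, 0.3903]
tcp_rot: [0.118, 0.993, -0.0, -0.001]
contact_force: [0.1, 0.9, -0.3]
opening: 0.006
finger_force: 0.0
```

```bash
python3 go.py .4854 -.0744 .12 -.236
```

```text
t 1.6 pos [0.3587 0.3598 0.3903] F [ 0.1  0.9 -0.3] open 0.01 shift [-1.1247 -1.9617  1.2822] turnz 0.0 tilt [-0.001 -0.001 -1.   ]
```

send_rows(moves="0 0 0 -0.6 -1 0 -1;0 0 0 -0.6 -1 0 -1;0 0 0 -0.6 -1 0 -1;0 0 0 -0.6 -1 0 -1;0 0 0 -0.6 -1 0 -1")

```text
time: 2.22
eef_pos: [0.43, 0.1351, 0.3907]
tcp_rot: [0.12, 0.993, -0.0, -0.0]
contact_force: [-0.5, 0.1, -0.2]
opening: -0.0
finger_force: 0.0
```

send_rows(moves="0 0 0 -0.525 -0.962 0 -1;0 0 0 -0.525 -0.962 0 -1;0 0 0 -0.525 -0.962 0 -1;0 0 0 -0.525 -0.962 0 -1;0 0 0 -0.525 -0.962 0.9 -1;0 0 0 -0.525 -0.962 0.9 -1;0 0 0 -0.525 -0.962 0.9 -1;0 0 0 -0.525 -0.962 0.9 -1;0 0 0 -0.525 -0.962 0.9 -1")

```text
time: 3.35
eef_pos: [0.4884, -0.0741, 0.2137]
tcp_rot: [0.116, 0.993, -0.0, 0.002]
contact_force: [0.2, -0.3, 0.5]
opening: -0.002
finger_force: 0.0
```

```bash
python3 go.py .4854 -.0744 .09 -.236; python3 - <<'E'
from h import *
c=snap("top","pics/t1.png"); d=snap("scene","pics/s1.png")
k=lambda i,n:cv2.resize(cv2.imread(i),None,fx=4,fy=4,interpolation=cv2.INTER_CUBIC)[n]
a=cv2.resize(cv2.imread("pics/t1.png")[150:275,250:350],None,fx=4,fy=4,interpolation=2)
b=cv2.resize(cv2.imread("pics/s1.png")[150:275,255:355],None,fx=4,fy=4,interpolation=2)
cv2.imwrite("pics/ab1.png",np.hstack([a,b]))
s=ctrl.get_state(); p=s["eef_pos"]-[0,0,.014]
print("tip px",proj(c,p),proj(d,p))
E
```

```text
t 3.35 pos [ 0.4884 -0.0741  0.2137] F [ 0.2 -0.3  0.5] open -0.0 shift [ 0.0161 -0.0046  0.5484] turnz 0.0004 tilt [ 0.003 -0.001 -1.   ]
tip px [[318.50852606 226.23001003]] [[327.44502517 140.91003985]]
```

View pics/ab1.png

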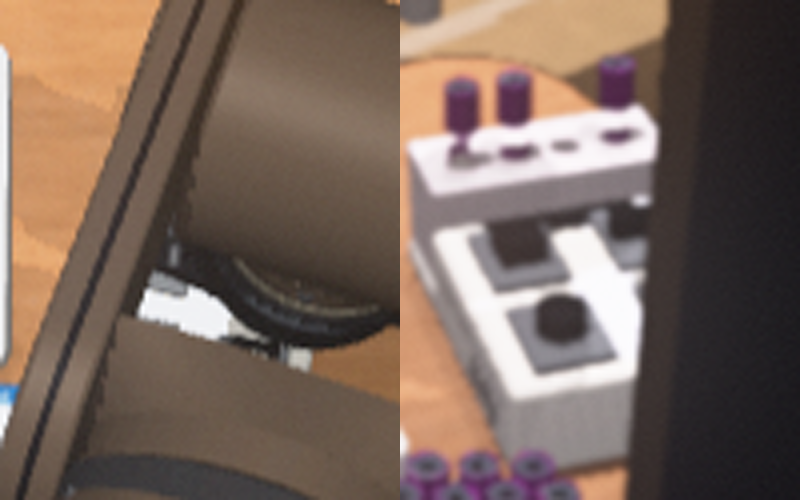

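The arm hides the rocker in both views at (318,226) and (327,141), and the round and square keys are unchanged in the scene view. I'll go on by position and force.

send_rows(moves="0 0 0 0.016 -0.005 0.5 -1;0 0 0 0.016 -0.005 0.5 -1;0 0 0 0.016 -0.005 0.55 -1;0 0 0 0.016 -0.005 0.55 -1")

```text
time: 3.95
eef_pos: [0.4849, -0.0753, 0.103]
tcp_rot: [0.117, 0.993, -0.0, 0.001]
contact_force: [-0.2, -0.2, -0.2]
opening: 0.005
finger_force: 0.0
```

```bash
python3 go.py .4854 -.0744 .068 -.236
```

```text
t 3.95 pos [ 0.4849 -0.0753  0.103 ] F [-0.2 -0.2 -0.2] open 0.0 shift [-0.0012  0.005   0.105 ] turnz 0.0003 tilt [ 0.003 -0.001 -1.   ]
```

send_rows(moves="0 0 0 0 0.005 0.03 -1;0 0 0 0 0.005 0.05 -1;0 0 0 0 0.005 0.07 -1;0 0 0 0 0.005 0.085 -1;0 0 0 0 0.005 0.095 -1;0 0 0 0 0.005 0.1 -1;0 0 0 0 0.005 0.1 -1")

```text
time: 4.82
eef_pos: [0.4836, -0.0738, 0.0811]
tcp_rot: [0.117, 0.993, 0.0, -0.0]
contact_force: [-0.2, -0.0, 0.6]
opening: -0.001
finger_force: 0.0
```

send_rows(moves="0 0 0 0 0 0.005 -1;0 0 0 0 0 0.01 -1")

```text
time: 5.08
eef_pos: [0.4837, -0.0739, 0.0791]
tcp_rot: [0.117, 0.993, -0.0, 0.0]
contact_force: [-0.8, 0.5, 0.8]
opening: -0.001
finger_force: 0.0
```

send_rows(moves="0 0 0 0 0 0.005 -1;0 0 0 0 0 0.005 -1")

```text
time: 5.32
eef_pos: [0.4836, -0.0738, 0.078]
tcp_rot: [0.117, 0.993, 0.0, -0.0]
contact_force: [0.2, 0.5, -0.4]
opening: -0.005
finger_force: 0.0
```

send_rows(moves="0 0 0 0 0 0.005 -1;0 0 0 0 0 0.01 -1;0 0 0 0 0 0.01 -1")

```text
time: 5.7
eef_pos: [0.4836, -0.0739, 0.076]
tcp_rot: [0.117, 0.993, 0.0, -0.0]
contact_force: [0.2, 0.0, 0.5]
opening: -0.001
finger_force: 0.0
```

```bash
python3 go.py .4854 -.0744 .068 -.236; python3 - <<'E'
from h import *
c=snap("top","pics/t2.png"); d=snap("scene","pics/s2.png")
a=cv2.resize(cv2.imread("pics/t2.png")[150:275,250:350],None,fx=4,fy=4,interpolation=2)
b=cv2.resize(cv2.imread("pics/s2.png")[150:275,255:355],None,fx=4,fy=4,interpolation=2)
cv2.imwrite("pics/ab2.png",np.hstack([a,b]))
E
```

```text
t 5.7 pos [ 0.4836 -0.0739  0.076 ] F [0.2 0.  0.5] open -0.0 shift [-0.0096 -0.0005 -0.0299] turnz 0.0003 tilt [-0.  0. -1.]
```

View pics/ab2.png

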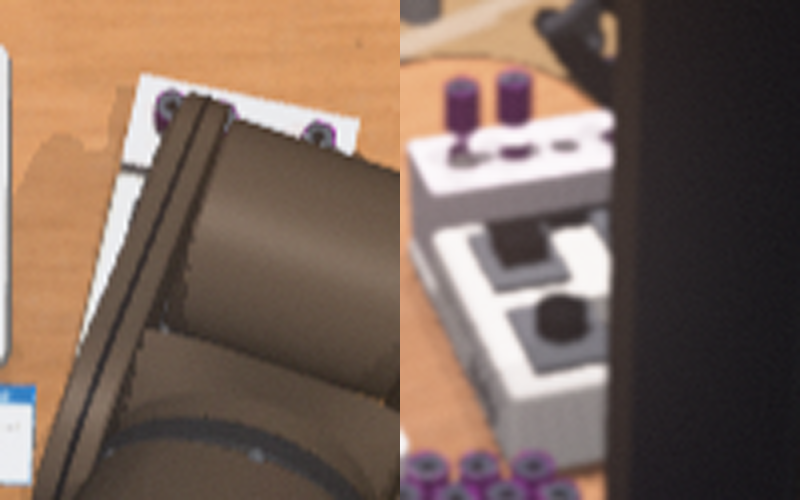

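The arm still hides the rocker in both views. The tip reads about 62 mm and I feel no firm stop yet, so I'll keep creeping down.

send_rows(moves="0 0 0 0 0 0.005 -1;0 0 0 0 0 0.01 -1")

```text
time: 6.05
eef_pos: [0.4837, -0.0738, 0.0741]
tcp_rot: [0.117, 0.993, -0.0, 0.0]
contact_force: [0.6, -0.2, 0.6]
opening: -0.0
finger_force: 0.0
```

send_rows(moves="0 0 0 0 0 0.005 -1;0 0 0 0 0 0.01 -1")

```text
time: 6.3
eef_pos: [0.4836, -0.0739, 0.072]
tcp_rot: [0.117, 0.993, -0.0, -0.0]
contact_force: [-0.6, -0.2, -0.1]
opening: -0.0
finger_force: 0.0
```

send_rows(moves="0 0 0 0 0 -0.5 -1;0 0 0 0 0 -0.5 -1;0 0 0 0 0 -0.5 -1;0 0 0 0 -0.9 -0.5 -1;0 0 0 0 -0.9 -0.5 -1;0 0 0 0 -0.9 -0.5 -1;0 0 0 0 -0.9 -0.5 -1;0 0 0 0 -0.9 -0.5 -1")

```text
time: 7.3
eef_pos: [0.4413, -0.2481, 0.1707]
tcp_rot: [0.117, 0.993, 0.001, -0.001]
contact_force: [0.6, 0.4, -0.7]
opening: -0.006
finger_force: 0.0
```

```bash
python3 go.py .4854 -.0744 .068 -.236; python3 - <<'E'
from h import *
c=snap("top","pics/t3.png"); d=snap("scene","pics/s3.png")
p=ctrl.get_state()["eef_pos"]-[0,0,.014]
print("tip px",proj(c,p),proj(d,p))
a=cv2.resize(cv2.imread("pics/t3.png")[150:275,250:350],None,fx=4,fy=4,interpolation=2)
b=cv2.resize(cv2.imread("pics/s3.png")[150:275,255:355],None,fx=4,fy=4,interpolation=2)
cv2.imwrite("pics/ab3.png",np.hstack([a,b]))
E
```

```text
t 7.3 pos [ 0.4413 -0.2481  0.1707] F [ 0.6  0.4 -0.7] open -0.01 shift [-0.0135  0.8954  0.4453] turnz 0.0002 tilt [-0.002  0.002 -1.   ]
tip px [[416.8257085  254.64136824]] [[429.47629707 151.93331102]]
```

View pics/ab3.png

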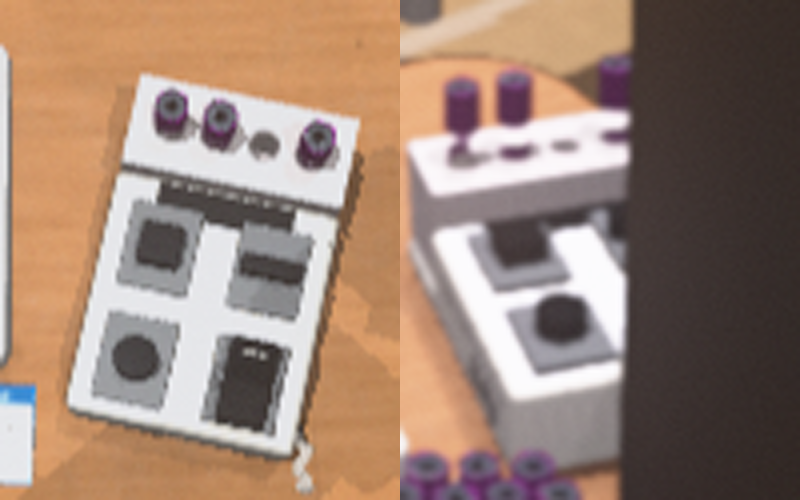

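The rocker hasn't moved: the white line is still at about (314.5,238) in the top view. I'll check where the tip really shows against its predicted pixels, (417,255) and (429,152).

```bash
python3 - <<'E'
from h import *
a=cv2.resize(cv2.imread("pics/t3.png")[190:315,350:450],None,fx=4,fy=4,interpolation=2)
b=cv2.resize(cv2.imread("pics/s3.png")[90:215,380:480],None,fx=4,fy=4,interpolation=2)
cv2.imwrite("pics/ab4.png",np.hstack([a,b,]))
E
```

```text
(no output)
```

View pics/ab4.png

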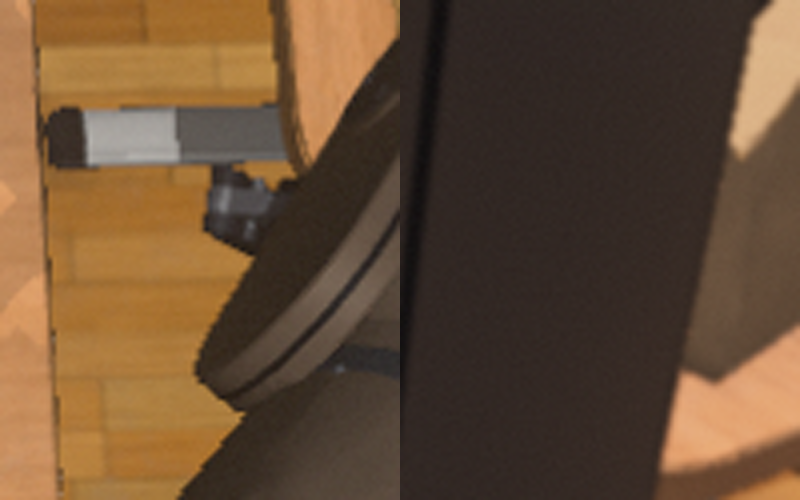

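```bash
python3 - <<'E'
from h import *
c=pickle.load(open("pics/t3.pkl","rb"))
from scipy.spatial.transform import Rotation as R
s=ctrl.get_state(); r=R.from_quat(s["tcp_rot"]); print(s["eef_pos"],s["qpos"].round(3))
# visible corners: left lower (205,225)->, top (215,170), bottom (250,250)
px=[(350+205/4,190+225/4),(350+215/4,190+172/4),(350+250/4,190+252/4),(350+275/4,190+190/4)]
for z in(.157,.2,.24,.28):
    w=unproj(c,px,z); print(z,(r.inv().apply(w-s["eef_pos"])*1e3).round(0).tolist())
E
```

```text
[ 0.44180592 -0.2474729   0.17130624] [-0.711 -0.051  2.022  0.     1.172 -2.049]
0.157 [[-9.0, 29.0, 14.0], [-33.0, 28.0, 14.0], [-1.0, 8.0, 14.0], [-30.0, 1.0, 14.0]]
0.2 [[-2.0, 39.0, -29.0], [-24.0, 39.0, -29.0], [5.0, 19.0, -29.0], [-22.0, 13.0, -29.0]]
0.24 [[5.0, 49.0, -69.0], [-17.0, 49.0, -69.0], [11.0, 30.0, -69.0], [-15.0, 25.0, -69.0]]
0.28 [[11.0, 59.0, -109.0], [-9.0, 59.0, -109.0], [17.0, 41.0, -109.0], [-7.0, 36.0, -109.0]]
```

```bash
python3 - <<'E'
from h import *
from fit import w
g=[cv2.cvtColor(cv2.imread(f"pics/{n}.png"),cv2.COLOR_BGR2GRAY).astype(np.float32) for n in("top0","t3")]
c=pickle.load(open("pics/t3.pkl","rb")); p=[.5068,-.0508,-.236]
for y in(-32,-28,-24):
    xs=np.arange(-58,0,2); P=np.c_[xs,0*xs+y,0*xs+66]/1e3
    uv=proj(c,w(p,P)).astype(np.float32)
    print(y,xs.tolist() if y==-32 else ""); 
    for im in g: print(cv2.remap(im,uv[:,:1],uv[:,1:],1).ravel().round().astype(int).tolist())
E
```

```text
-32 [-58, -56, -54, -52, -50, -48, -46, -44, -42, -40, -38, -36, -34, -32, -30, -28, -26, -24, -22, -20, -18, -16, -14, -12, -10, -8, -6, -4, -2]
[200, 219, 219, 182, 96, 62, 61, 60, 62, 62, 62, 61, 62, 61, 60, 57, 55, 54, 55, 55, 56, 108, 137, 86, 57, 110, 180, 214, 220]
[198, 225, 226, 189, 97, 63, 64, 66, 64, 62, 64, 62, 62, 62, 60, 58, 55, 55, 55, 56, 55, 110, 141, 88, 59, 118, 194, 225, 230]
-28 
[193, 220, 212, 156, 74, 59, 65, 65, 63, 62, 63, 62, 63, 60, 59, 56, 53, 52, 54, 55, 58, 86, 139, 109, 59, 88, 178, 219, 220]
[191, 224, 217, 159, 70, 59, 64, 64, 62, 63, 63, 63, 63, 61, 61, 57, 57, 54, 55, 57, 61, 87, 142, 110, 61, 93, 191, 230, 229]
-24 
[197, 219, 209, 162, 96, 64, 62, 63, 62, 62, 62, 62, 62, 61, 59, 55, 55, 56, 57, 57, 55, 97, 132, 85, 55, 116, 194, 220, 219]
[196, 225, 217, 167, 95, 63, 63, 64, 63, 63, 64, 62, 62, 62, 62, 58, 57, 58, 55, 56, 57, 100, 136, 87, 56, 123, 205, 230, 230]
```

The rocker is unchanged, so the tip went past it or never reached it. I'll tilt the tool toward the top camera to see where the fingertip really is.

send_rows(moves="-0.12 0 0 0 0 0 -1;-0.12 0 0 0 0 0 -1;-0.12 0 0 0 0 0 -1;-0.12 0 0 0 0 0 -1;-0.12 0 0 0 0 0 -1;-0.12 0 0 0 0 0 -1")

```text
time: 8.15
eef_pos: [0.4423, -0.2479, 0.1722]
tcp_rot: [0.108, 0.924, 0.365, 0.043]
contact_force: [0.2, 0.4, 0.6]
opening: -0.003
finger_force: 0.0
```

```bash
python3 - <<'E'
from h import *
from scipy.spatial.transform import Rotation as R
c=snap("top","pics/t4.png"); s=ctrl.get_state(); r=R.from_quat(s["tcp_rot"])
z=r.as_matrix()[:,2]; print(s["eef_pos"],z.round(3))
P=[s["eef_pos"]+k*z for k in(.014,0,-.05)]; u=proj(c,P); print(u)
x0,y0=(u[0]-[60,65]).astype(int); x0=min(x0,420)
a=cv2.resize(cv2.imread("pics/t4.png")[y0:y0+120,x0:x0+140],None,fx=5,fy=5,interpolation=2)
for q in u: cv2.circle(a,tuple(int(v) for v in (q-[x0,y0]+.5)*5),4,(0,255,0),1)
print(x0,y0); cv2.imwrite("pics/c4.png",a)
E
```

```text
[ 0.44245767 -0.24787742  0.17272946] [ 0.158  0.665 -0.73 ]
[[412.48736147 252.84901185]
 [419.75722144 253.46746894]
 [447.38982648 255.80970775]]
352 187
```

View pics/c4.png

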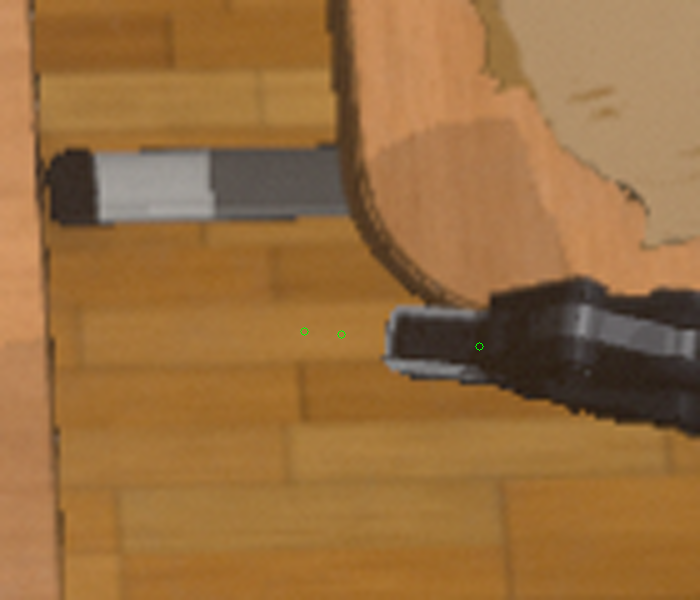

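The tip shows at (429.5,255.3), not at the predicted (412.5,253). It is either about 30 mm short along the tool axis or offset sideways. A second tilt will tell these apart.

send_rows(moves="-0.09 0 0 0 0 0 -1;-0.09 0 0 0 0 0 -1;-0.09 0 0 0 0 0 -1;-0.09 0 0 0 0 0 -1;-0.09 0 0 0 0 0 -1")

```text
time: 8.82
eef_pos: [0.4425, -0.2485, 0.1733]
tcp_rot: [0.091, 0.786, 0.607, 0.072]
contact_force: [0.3, -0.3, 0.2]
opening: 0.003
finger_force: 0.0
```

```bash
python3 - <<'E'
from h import *
from scipy.spatial.transform import Rotation as R
c=snap("top","pics/t5.png"); s=ctrl.get_state(); r=R.from_quat(s["tcp_rot"])
z=r.as_matrix()[:,2]; print(s["eef_pos"],r.as_matrix().round(3).tolist())
print(proj(c,[s["eef_pos"]+k*z for k in(.014,0,-.02,-.04)]).round(1).tolist())
bg=cv2.imread("pics/top0.png").astype(int)
for f in("t4","t5"):
    m=np.abs(cv2.imread(f"pics/{f}.png").astype(int)-bg).sum(2)>110
    m=cv2.morphologyEx(m.astype(np.uint8),cv2.MORPH_OPEN,np.ones((3,3)))
    m[:,:390]=0
    # column profile: rows masked
    for col in range(396,480,3):
        rr=np.where(m[225:290,col])[0]+225
        if len(rr): print(f,col,rr.min(),rr.max(),len(rr),end=" | ")
    print()
E
```

```text
[ 0.44261254 -0.2487216   0.17381722] [[-0.973, 0.056, 0.224], [0.231, 0.247, 0.941], [-0.003, 0.967, -0.253]]
[[412.0, 251.8], [420.4, 253.3], [432.6, 255.4], [445.0, 257.5]]
t4 432 249 261 13 | t4 435 249 260 12 | t4 438 249 262 13 | t4 441 249 262 14 | t4 444 251 262 12 | t4 447 251 263 13 | t4 450 245 263 17 | t4 453 245 264 19 | t4 456 244 265 21 | t4 459 244 266 22 | t4 462 243 267 24 | t4 465 242 268 25 | t4 468 242 268 25 | t4 471 243 270 25 | t4 474 246 270 24 | t4 477 246 271 23 | 
t5 432 259 261 3 | t5 435 250 262 13 | t5 438 250 262 13 | t5 441 253 263 11 | t5 444 251 264 14 | t5 447 251 265 15 | t5 450 252 264 13 | t5 453 252 266 14 | t5 456 253 267 14 | t5 459 252 269 18 | t5 462 252 271 20 | t5 465 252 271 20 | t5 468 252 272 21 | t5 471 252 274 23 | t5 474 252 274 23 | t5 477 252 275 24 |
```

send_rows(moves="0.21 0 0 0 0 0 -1;0.21 0 0 0 0 0 -1;0.21 0 0 0 0 0 -1;0.21 0 0 0 0 0 -1;0.21 0 0 0 0 0 -1;0.21 0 0 0 0 0 -1;0.21 0 0 0 0 0 -1;0.21 0 0 0 0 0 -1;0.21 0 0 0 0 0 -1")

```text
time: 10.0
eef_pos: [0.4423, -0.2488, 0.1736]
tcp_rot: [0.116, 0.993, -0.0, 0.001]
contact_force: [-0.1, -0.3, -1.4]
opening: -0.0
finger_force: 0.0
```

```bash
python3 go.py .4854 -.0744 .068 -.236
```

```text
t 10.0 pos [ 0.4423 -0.2488  0.1736] F [-0.1 -0.3 -1.4] open -0.0 shift [-0.007   0.8985  0.4578] turnz 0.0004 tilt [ 0.002 -0.001 -1.   ]
```

send_rows(moves="0 0 0 -0.007 0.9 0 -1;0 0 0 -0.007 0.9 0 -1;0 0 0 -0.007 0.9 0 -1;0 0 0 -0.007 0.9 0 -1;0 0 0 -0.007 0.9 0.3 -1;0 0 0 -0.007 0.9 0.5 -1;0 0 0 -0.007 0.9 0.5 -1")

```text
time: 10.88
eef_pos: [0.482, -0.0748, 0.0687]
tcp_rot: [0.118, 0.993, 0.001, -0.004]
contact_force: [-0.3, 0.0, 1.1]
opening: 0.001
finger_force: 0.0
```

send_rows(moves="0 0 0 0 0 0.02 -1;0 0 0 0 0 0.04 -1;0 0 0 0 0 0.04 -1")

```text
time: 11.25
eef_pos: [0.4857, -0.0746, 0.0652]
tcp_rot: [0.117, 0.993, -0.0, 0.001]
contact_force: [-0.7, -0.0, 0.0]
opening: -0.0
finger_force: 0.0
```

send_rows(moves="0 0 0 0 0 0.01 -1;0 0 0 0 0 0.01 -1")

```text
time: 11.5
eef_pos: [0.4851, -0.0741, 0.0623]
tcp_rot: [0.117, 0.993, -0.0, 0.0]
contact_force: [0.5, -0.0, 0.2]
opening: 0.0
finger_force: 0.0
```

send_rows(moves="0 0 0 0 0 0.01 -1;0 0 0 0 0 0.01 -1")

```text
time: 11.75
eef_pos: [0.4848, -0.074, 0.0599]
tcp_rot: [0.117, 0.993, 0.0, -0.0]
contact_force: [0.1, 1.2, -0.3]
opening: 0.002
finger_force: 0.0
```

send_rows(moves="0 0 0 0 0 0.01 -1;0 0 0 0 0 0.01 -1")

```text
time: 12.0
eef_pos: [0.4848, -0.0741, 0.0578]
tcp_rot: [0.117, 0.993, 0.0, -0.0]
contact_force: [0.0, -0.0, -0.0]
opening: 0.003
finger_force: 0.0
```

send_rows(moves="0 0 0 0 0 0.01 -1;0 0 0 0 0 0.01 -1")

```text
time: 12.25
eef_pos: [0.4849, -0.0741, 0.056]
tcp_rot: [0.117, 0.993, 0.0, -0.0]
contact_force: [-0.3, 0.4, -0.0]
opening: -0.002
finger_force: 0.0
```

send_rows(moves="0 0 0 0 0 0.01 -1;0 0 0 0 0 0.01 -1")

```text
time: 12.5
eef_pos: [0.4854, -0.0743, 0.0543]
tcp_rot: [0.117, 0.993, -0.0, 0.0]
contact_force: [1.0, -0.1, 1.3]
opening: -0.0
finger_force: 0.3
```

send_rows(moves="0 0 0 0 0 0.01 -1;0 0 0 0 0 0.01 -1")

```text
time: 12.75
eef_pos: [0.4859, -0.0745, 0.0526]
tcp_rot: [0.117, 0.993, -0.0, 0.001]
contact_force: [2.0, 0.6, 2.4]
opening: 0.002
finger_force: 1.2
```

send_rows(moves="0 0 0 0 0 0.01 -1;0 0 0 0 0 0.01 -1")

```text
time: 13.0
eef_pos: [0.485, -0.0742, 0.0501]
tcp_rot: [0.117, 0.993, -0.0, -0.0]
contact_force: [1.0, -0.3, 2.0]
opening: -0.003
finger_force: 1.0
```

send_rows(moves="0 0 0 0 0 0.01 -1;0 0 0 0 0 0.01 -1")

```text
time: 13.25
eef_pos: [0.4851, -0.0742, 0.0482]
tcp_rot: [0.117, 0.993, -0.0, 0.0]
contact_force: [0.8, -0.0, 3.7]
opening: 0.001
finger_force: 1.5
```

send_rows(moves="0 0 0 0 0 0.01 -1;0 0 0 0 0 0.01 -1")

```text
time: 13.5
eef_pos: [0.4852, -0.0743, 0.048]
tcp_rot: [0.117, 0.993, -0.0, -0.001]
contact_force: [-3.8, 0.9, 14.0]
opening: 0.002
finger_force: 6.9
```

send_rows(moves="0 0 0 0 0 0.008 -1;0 0 0 0 0 0.008 -1")

```text
time: 13.75
eef_pos: [0.4852, -0.0743, 0.0478]
tcp_rot: [0.117, 0.993, -0.0, -0.001]
contact_force: [-7.0, 2.1, 22.3]
opening: -0.0
finger_force: 11.3
```

Firm stop at 22 N, so the rocker is over. The real tip sits about 20 mm behind the TCP reading. Lifting, then on to the square key.

send_rows(moves="0 0 0 0 0 -0.25 -1;0 0 0 0 0 -0.25 -1;0 0 0 0 0 -0.25 -1")

```text
time: 14.12
eef_pos: [0.4836, -0.0737, 0.0933]
tcp_rot: [0.117, 0.993, 0.0, -0.002]
contact_force: [0.3, -0.1, 0.2]
opening: 0.001
finger_force: 0.0
```

```bash
python3 go.py .5415 -.0303 .042 -.236; python3 - <<'E'
from h import *
E
```

```text
t 14.12 pos [ 0.4836 -0.0737  0.0933] F [ 0.3 -0.1  0.2] open 0.0 shift [-0.2316  0.2779  0.1857] turnz 0.0003 tilt [-0.003  0.001 -1.   ]
```

send_rows(moves="0 0 0 -0.23 0.28 0 -1;0 0 0 -0.23 0.28 0 -1;0 0 0 -0.23 0.28 0 -1;0 0 0 -0.23 0.28 0.15 -1;0 0 0 -0.23 0.28 0.2 -1;0 0 0 -0.23 0.28 0.2 -1")

```text
time: 14.88
eef_pos: [0.5411, -0.0306, 0.0533]
tcp_rot: [0.117, 0.993, 0.0, -0.002]
contact_force: [1.2, 0.5, 0.1]
opening: 0.001
finger_force: 0.0
```

send_rows(moves="0 0 0 0 0 0.01 -1;0 0 0 0 0 0.02 -1;0 0 0 0 0 0.03 -1;0 0 0 0 0 0.03 -1")

```text
time: 15.38
eef_pos: [0.5428, -0.0304, 0.0486]
tcp_rot: [0.117, 0.993, 0.0, 0.0]
contact_force: [-0.3, -0.1, -0.8]
opening: -0.002
finger_force: 0.0
```

send_rows(moves="0 0 0 0 0 0.01 -1;0 0 0 0 0 0.01 -1")

```text
time: 15.62
eef_pos: [0.5429, -0.0304, 0.0465]
tcp_rot: [0.117, 0.993, -0.0, 0.0]
contact_force: [0.2, -0.2, 0.7]
opening: -0.002
finger_force: 0.1
```

send_rows(moves="0 0 0 0 0 0.01 -1;0 0 0 0 0 0.01 -1")

```text
time: 15.88
eef_pos: [0.5429, -0.0304, 0.0446]
tcp_rot: [0.117, 0.993, -0.0, 0.0]
contact_force: [-0.5, -0.2, 1.8]
opening: 0.003
finger_force: 0.9
```

send_rows(moves="0 0 0 0 0 0.01 -1;0 0 0 0 0 0.01 -1")

```text
time: 16.12
eef_pos: [0.5429, -0.0304, 0.0425]
tcp_rot: [0.117, 0.993, -0.0, 0.0]
contact_force: [-0.3, 1.4, 2.0]
opening: -0.002
finger_force: 0.8
```

send_rows(moves="0 0 0 0 0 0.01 -1;0 0 0 0 0 0.01 -1")

```text
time: 16.38
eef_pos: [0.543, -0.0304, 0.0418]
tcp_rot: [0.117, 0.993, -0.0, -0.0]
contact_force: [-4.5, 1.1, 9.5]
opening: -0.002
finger_force: 4.5
```

send_rows(moves="0 0 0 0 0 0.008 -1;0 0 0 0 0 0.008 -1")

```text
time: 16.62
eef_pos: [0.543, -0.0304, 0.0417]
tcp_rot: [0.117, 0.993, -0.0, -0.001]
contact_force: [-7.1, 1.9, 17.4]
opening: 0.002
finger_force: 8.5
```

send_rows(moves="0 0 0 0 0 -0.25 -1;0 0 0 0 0 -0.25 -1;0 0 0 0 0 -0.25 -1")

```text
time: 17.0
eef_pos: [0.5422, -0.0303, 0.0882]
tcp_rot: [0.117, 0.993, 0.0, -0.0]
contact_force: [0.6, -0.4, -0.1]
opening: -0.001
finger_force: 0.0
```

```bash
python3 go.py .4858 -.017 .042 -.236
```

```text
t 17.0 pos [ 0.5422 -0.0303  0.0882] F [ 0.6 -0.4 -0.1] open -0.0 shift [ 0.2897 -0.0009  0.1614] turnz 0.0003 tilt [-0.001  0.    -1.   ]
```

send_rows(moves="0 0 0 0.29 0 0 -1;0 0 0 0.29 0 0 -1;0 0 0 0.29 0 0 -1;0 0 0 0.29 0 0.12 -1;0 0 0 0.29 0 0.18 -1;0 0 0 0.29 0 0.18 -1")

```text
time: 17.75
eef_pos: [0.4862, -0.017, 0.052]
tcp_rot: [0.117, 0.993, 0.0, -0.001]
contact_force: [0.7, -0.2, 0.3]
opening: -0.002
finger_force: 0.0
```

send_rows(moves="0 0 0 0 0 0.01 -1;0 0 0 0 0 0.02 -1;0 0 0 0 0 0.03 -1;0 0 0 0 0 0.03 -1")

```text
time: 18.25
eef_pos: [0.4863, -0.0169, 0.047]
tcp_rot: [0.117, 0.993, -0.0, 0.0]
contact_force: [-0.2, 0.1, 0.2]
opening: 0.001
finger_force: 0.0
```

send_rows(moves="0 0 0 0 0 0.01 -1;0 0 0 0 0 0.02 -1;0 0 0 0 0 0.02 -1")

```text
time: 18.62
eef_pos: [0.4865, -0.0169, 0.0431]
tcp_rot: [0.117, 0.993, -0.0, 0.0]
contact_force: [-0.5, 1.4, 3.1]
opening: -0.001
finger_force: 1.5
```

send_rows(moves="0 0 0 0 0 0.01 -1;0 0 0 0 0 0.014 -1;0 0 0 0 0 0.014 -1")

```text
time: 19.0
eef_pos: [0.4866, -0.017, 0.0417]
tcp_rot: [0.117, 0.993, -0.0, -0.0]
contact_force: [-5.1, 0.6, 12.0]
opening: -0.002
finger_force: 5.8
```

send_rows(moves="0 0 0 0 0 0.008 -1;0 0 0 0 0 0.008 -1")

```text
time: 19.25
eef_pos: [0.4866, -0.017, 0.0414]
tcp_rot: [0.117, 0.993, -0.0, -0.001]
contact_force: [-9.6, 1.9, 20.2]
opening: -0.0
finger_force: 10.1
```

send_rows(moves="0 0 0 0 0 -0.4 -1;0 0 0 0 0 -0.4 -1;0 0 0 0 0 -0.4 -1;0 0 0 0 -0.9 -0.5 -1;0 0 0 0 -0.9 -0.5 -1;0 0 0 0 -0.9 -0.5 -1;0 0 0 0 -0.9 -0.5 -1;0 0 0 0 -0.9 -0.5 -1")

```text
time: 20.25
eef_pos: [0.4435, -0.191, 0.1364]
tcp_rot: [0.117, 0.993, 0.001, -0.002]
contact_force: [0.0, 0.2, -0.4]
opening: 0.001
finger_force: 0.0
```

One last look to check.

```bash
python3 - <<'E'
from h import *
from fit import w
c=snap("top","pics/t6.png"); snap("scene","pics/s6.png")
g=[cv2.cvtColor(cv2.imread(f"pics/{n}.png"),cv2.COLOR_BGR2GRAY).astype(np.float32) for n in("top0","t6")]
p=[.5068,-.0508,-.236]; xs=np.arange(-58,0,3); uv=proj(c,w(p,np.c_[xs,0*xs-28,0*xs+66]/1e3)).astype(np.float32)
for im in g: print(cv2.remap(im,uv[:,:1],uv[:,1:],1).ravel().astype(int).tolist())
a=cv2.resize(cv2.imread("pics/t6.png")[150:275,250:350],None,fx=4,fy=4,interpolation=2)
b=cv2.resize(cv2.imread("pics/s6.png")[150:275,255:355],None,fx=4,fy=4,interpolation=2)
cv2.imwrite("pics/ab6.png",np.hstack([a,b]))
E
```

```text
[193, 220, 155, 64, 64, 63, 62, 62, 63, 60, 55, 52, 53, 55, 86, 129, 59, 138, 219, 220]
[195, 231, 169, 101, 53, 54, 54, 53, 54, 55, 57, 67, 70, 69, 71, 134, 115, 155, 234, 234]
```

View pics/ab6.png

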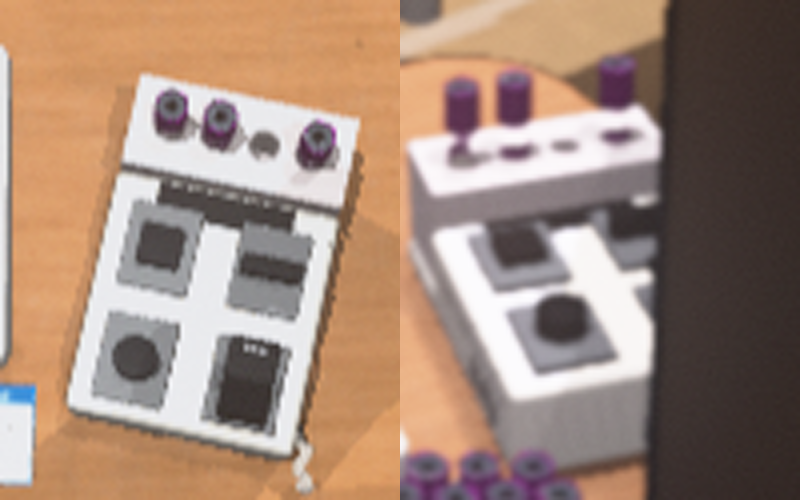

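The rocker has flipped: its far half is now the brighter, level one, with the line at (257,348) in the crop. In the scene view the square key sits low at (520,245) and the round key is up at (562,318). The tubes haven't moved.

```bash
python3 -c "
from plant import ctrl; print(ctrl.sign_off())"
```

```text
the job is handed in; nothing more can be done
None
```

The job is handed in at about 20 s: rocker tipped on, square key pressed and staying in, round key pressed fully and back up, each to a firm stop in that order, with the bar key never pressed and the tubes still in place in the last picture.

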